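# Stroke the carousel covers shut

### The job

Close the sample carousel: touch the red pad with a fingertip, run it lightly along the curved row of blue covers, and finish by touching the black pad, so that the covers are stroked flat one after another, from the hinge of each to its free end. Do it in one sweep, keeping the finger down on the row, and do not bend any cover backwards. Leave the petri dish in the middle, the bottle and the little tube where they are, then move clear.

Things in the scene. Friction and masses are not known exactly. Their poses are not given: they have to be found in the camera images.
- carousel: round white sample carousel fixed to the bench, a disc 228 mm in diameter; flat deck 26 mm above the bench. Origin: centre of its underside, z up. On the deck, six small blue covers stand ajar in a curved row on a circle of radius 85 mm about the centre. Seen in the carousel's frame (angle from its x axis, counter-clockwise from above), the covers' middles lie at -67.5, -40.5, -13.5, 13.5, 40.5 and 67.5 degrees, cover 1 to cover 6
- start_pad: fixed red round pad, 16 mm across, 4 mm high, on the deck, on the same 85 mm circle at -100 degrees, its centre 32 mm before the hinge of cover 1; origin at the centre of its underside, on the deck
- end_pad: fixed black round pad, 16 mm across, 4 mm high, on the deck, on the same 85 mm circle at +100 degrees, its centre 32 mm past the free end of cover 6; origin at the centre of its underside, on the deck
- cover_1 (a joint): blue cover 1 of the row (next to the red pad): flat flap 32 mm long along the row, 26 mm wide, top 4 mm above the deck when shut. Its hinge lies across the row at the end nearer the red pad, its free end points towards the black pad, 8 mm before the next hinge. Value in rad: 0 shut flat, grows as the free end rises; starts 0.25 to 0.45. A stiff hinge (about 1 N at the free end) keeps it where it is left; it does not spring back
- cover_2 (a joint): blue cover 2 of the row (counted from the red pad): flat flap 32 mm long along the row, 26 mm wide, top 4 mm above the deck when shut. Its hinge lies across the row at the end nearer the red pad, its free end points towards the black pad, 8 mm before the next hinge. Value in rad: 0 shut flat, grows as the free end rises; starts 0.25 to 0.45. A stiff hinge (about 1 N at the free end) keeps it where it is left; it does not spring back
- cover_3 (a joint): blue cover 3 of the row (counted from the red pad): flat flap 32 mm long along the row, 26 mm wide, top 4 mm above the deck when shut. Its hinge lies across the row at the end nearer the red pad, its free end points towards the black pad, 8 mm before the next hinge. Value in rad: 0 shut flat, grows as the free end rises; starts 0.25 to 0.45. A stiff hinge (about 1 N at the free end) keeps it where it is left; it does not spring back
- cover_4 (a joint): blue cover 4 of the row (counted from the red pad): flat flap 32 mm long along the row, 26 mm wide, top 4 mm above the deck when shut. Its hinge lies across the row at the end nearer the red pad, its free end points towards the black pad, 8 mm before the next hinge. Value in rad: 0 shut flat, grows as the free end rises; starts 0.25 to 0.45. A stiff hinge (about 1 N at the free end) keeps it where it is left; it does not spring back
- cover_5 (a joint): blue cover 5 of the row (counted from the red pad): flat flap 32 mm long along the row, 26 mm wide, top 4 mm above the deck when shut. Its hinge lies across the row at the end nearer the red pad, its free end points towards the black pad, 8 mm before the next hinge. Value in rad: 0 shut flat, grows as the free end rises; starts 0.25 to 0.45. A stiff hinge (about 1 N at the free end) keeps it where it is left; it does not spring back
- cover_6 (a joint): blue cover 6 of the row (next to the black pad): flat flap 32 mm long along the row, 26 mm wide, top 4 mm above the deck when shut. Its hinge lies across the row at the end nearer the red pad, its free end points towards the black pad. Value in rad: 0 shut flat, grows as the free end rises; starts 0.25 to 0.45. A stiff hinge (about 1 N at the free end) keeps it where it is left; it does not spring back
- dish: loose round petri dish, 64 mm across, 14 mm high, standing on the middle of the carousel's deck; origin at the centre of its underside
- media_bottle: loose small white square bottle with a green cap, 54x54x103 mm, standing on the bench away from the carousel; origin under its centre
- microtube: loose small clear tube with a purple cap, 40x14x14 mm, lying on the bench; origin under its centre
Things that resemble listed ones, but are neither listed nor needed, are in the scene too. What is shaped like the dish but pink is not meant.

How it is judged (in metres and radians):
On the way, in this order (a step that is already met when the one before it is completed fails the run):
1. a finger touches the red pad, all covers still ajar (contact force between the fingers and start_pad above 0.2 N and value of joint each of cover_1, cover_2, cover_3, cover_4, cover_5, cover_6 above 0.1 rad).
2. cover 1 is stroked shut (value of joint cover_1 below 0.1 rad), for 0.05 s.
3. cover 2 is stroked shut (value of joint cover_2 below 0.1 rad), for 0.05 s.
4. cover 3 is stroked shut (value of joint cover_3 below 0.1 rad), for 0.05 s.
5. cover 4 is stroked shut (value of joint cover_4 below 0.1 rad), for 0.05 s.
6. cover 5 is stroked shut (value of joint cover_5 below 0.1 rad), for 0.05 s.
7. cover 6 is stroked shut (value of joint cover_6 below 0.1 rad), for 0.05 s.
8. a finger touches the black pad (contact force between the fingers and end_pad above 0.2 N).
At the end, for the whole second after the job is handed in: all six covers are shut to within 0.1 rad (free ends within about 3 mm of flat), the petri dish within 15 mm of where it stood, the bottle and tube within 30 mm (value of joint each of cover_1, cover_2, cover_3, cover_4, cover_5, cover_6 below 0.1 rad and distance of dish from where it was at the start of the episode below 0.015 m and distance of each of media_bottle, microtube from where it was at the start of the episode below 0.03 m and linear speed of dish below 0.02 m/s); the robot touches nothing.
It fails at once if a cover is bent backwards (opened beyond 0.7 rad) (value of joint any of cover_1, cover_2, cover_3, cover_4, cover_5, cover_6 above 0.7 rad).
It fails at once if the finger is lifted well off the row (grasp point more than 85 mm above the bench) between the closing of the first and the last cover (value of joint cover_1 below 0.1 rad and value of joint cover_6 above 0.15 rad and z of the grasp point in the frame of carousel above 0.085 m).
It fails at once if the carousel is pressed hard (more than 80 N) (contact force between the fingers and carousel above 80 N).
It fails at once if the petri dish is shoved or lifted (more than 15 mm) (distance of dish from where it was at the start of the episode above 0.015 m).
It fails at once if the bottle or the small tube is moved more than 30 mm (distance of any of media_bottle, microtube from where it was at the start of the episode above 0.03 m).
It also fails if it takes over 54 s, if anything falls off the work surface, if the arm or the gripper's body presses on something with over 40 N, if the wrist force passes 120 N, or if a joint passes its speed limit or range.

### The arm

A 6-joint arm with a two-finger parallel gripper is mounted at the origin on a cart in front of the work surface, level with it; the furniture and walls round the work are solid. World frame = base frame: x ahead of the robot, y to its left, z up, the work surface at z = 0. Lengths are in mm, angles in degrees, forces in N, time in s.
With the tool pointing down it reaches from about 250 to 800 mm from the base axis. Payload 8.5 kg.
Tool frame: the origin (TCP) lies at the very end of the fingers, on their centre line; the grasp point (between the pads) lies 19 mm behind it; z points along the fingers, y is the direction in which the jaws open and shut (so a half turn about z gives the same grasp; the last joint's range is limited). The gripper opens to 85 mm and grips with 20 to 120 N. Pads are 22 mm wide; open, the fingers measure 114 mm over their backs; the gripper's body (76 mm by 85 mm) begins 54 mm behind the grasp point. The pads swing forward as they close: fully open they stand 13 mm farther back than shut.
Start: joints at [65.833, 13.648, -0.773, 75.585, 0, 90], TCP at [214.917, 478.946, 231.276] pointing down, gripper open.
Joint ranges: [-152.45, 152.45], [-59.26, 108.67], [-65.41, 83.53], [-104.44, 129.93], [-82.83, 76.93], [-180, 180]. Speed limits (degrees/s): [127.2, 127.2, 159.86, 180, 180, 180].

### API

Orientations are given as a 3x3 rotation matrix whose columns are the frame's x, y, z axes.
In Python, from rig import env gives the robot as it stands.
- The arm moves only by the shell command python3 -m crank 'ROWS' [FORCE]. ROWS is JSON, a list of rows, each an object with "fingers": the opening, from 0 (shut) to 1 (fully open); "offset": the shift along the world's x, y, z each as a share of 0.5 m, from -1 to 1, a list of three; "roll": the turn about the world's z as a share of 90 degrees, from -1 to 1. In form: [{"fingers": fingers, "offset": [tx, ty, tz], "roll": roll}, ...]. A call has 1 to 12 rows; each row is the pose to reach, as a shift and turn from the pose commanded when the call began; what a row does not reach only later rows make up. A row lasts 1/8 s, in which the tool goes at most 62.5 mm and 10.7 degrees, less where a joint would pass 70% of its speed; a pose out of reach is approached as far as the arm can. A call with a number of a shift or a turn outside -1 to 1 is refused whole. A call with a gripper value outside its range is refused whole. The fingers move at their own pace and stop on an object; FORCE is the grip in N (left out, the last holds). Time passes only in rows, so rows that repeat a pose let the fingers close. It gives the time, the measured TCP pose, the force and the opening at its end, in the units of the state.
- env.read_state(): the state, without advancing time (a new reading comes with each control period).
- env.camera(name): name is "side" or "top"; returns a dict with "image" (384x512x3 uint8, red, green, blue), "range_z" (384x512 float32, mm along the optical axis (not along the pixel's ray), 0 where there is no reading), "fx", "fy", "cx", "cy" (pixels), "k1" (the pictures are not rectified: a ray, as slopes to the right and down, at radius r is drawn at 1 + k1 r^2 times it, then the intrinsics apply), "world_to_cam" (4x4, takes a point from world to camera coordinates). Camera axes: x right, y down, z forward; pixel columns grow to the right and rows downward; lengths in mm; the calibration is good to about 2 mm. A picture is of the moment at which its call begins.
- env.job_done(): hands the job in, once; it reports no verdict.
The state is a dict: "t": time; "joint_pos": joint angles; "joint_velocities": joint speeds; "joint_torque": joint torques, N m; "eef_pos": TCP position; "eef_rot": TCP orientation; "wrist_force": force on the tool from outside, world axes, zero at the start; "torque": the same for the moment, N m; "width": finger opening in mm.
Only numpy, scipy, OpenCV 4.12 (cv2) and the standard library are available. Lean on these libraries where they do the work, as an engineer would, in place of code of your own. Each camera call takes 0.05 s, during which the arm holds its last target.

## Working session

There is one attempt and no reset: what is moved stays moved. The work goes in short steps, Python scripts to look and compute and a shell command to move; the robot and the scene stay as the last step left them, time stands still between calls to the robot, and variables do not carry over. Pictures are saved under pics/ and viewed, and the job is handed in when it is done.

```bash
ls; mkdir -p pics
cat > h.py <<'E'
import numpy as np, cv2
from rig import env
def shot(n,f):
    c=env.camera(n); np.savez('pics/'+f+'.npz',**c); cv2.imwrite('pics/'+f+'.png',cv2.cvtColor(c['image'],cv2.COLOR_RGB2BGR)); return c
def load(f): return dict(np.load('pics/'+f+'.npz'))
def ray(c,uv):
    uv=np.atleast_2d(np.array(uv,float)); K=np.array([[c['fx'],0,c['cx']],[0,c['fy'],c['cy']],[0,0,1.]])
    p=cv2.undistortPoints(uv.reshape(-1,1,2),K,np.array([float(c['k1']),0,0,0])).reshape(-1,2)
    T=np.linalg.inv(c['world_to_cam']); d=np.c_[p,np.ones(len(p))]@T[:3,:3].T
    return T[:3,3],d
def onplane(c,uv,z):
    o,d=ray(c,uv); return o+d*((z-o[2])/d[:,2])[:,None]
def withdepth(c,uv):
    o,d=ray(c,uv); uv=np.atleast_2d(uv); z=np.array([c['range_z'][int(round(v)),int(round(u))] for u,v in uv]); return o+d*z[:,None]
def proj(c,P):
    P=np.atleast_2d(P); T=c['world_to_cam']; q=P@T[:3,:3].T+T[:3,3]; s=q[:,:2]/q[:,2:]; r2=(s**2).sum(1,keepdims=True); s=s*(1+c['k1']*r2)
    return s*[c['fx'],c['fy']]+[c['cx'],c['cy']]
E
python3 - <<'E'
from h import *
for n in('side','top'):
    c=shot(n,n+'0'); print(n,c['fx'],c['cx'],c['k1'],c['world_to_cam'].round(3).tolist())
s=env.read_state(); print(s)
E
```

```text
pics
side 435.13788795265685 255.8089476423511 -0.16932335558725464 [[-0.999, -0.035, -0.002, 503.414], [-0.028, 0.839, -0.543, 22.005], [0.02, -0.543, -0.84, 1641.575], [0.0, 0.0, 0.0, 1.0]]
top 366.7869772118869 259.6371244698886 -0.05488799763760862 [[-0.025, -0.999, -0.023, 48.887], [-0.988, 0.028, -0.151, 525.351], [0.151, 0.019, -0.988, 1078.519], [0.0, 0.0, 0.0, 1.0]]
{'t': 0.1, 'joint_pos': array([ 6.58329293e+01,  1.36768777e+01, -8.11730008e-01,  7.55851911e+01,
        2.10447634e-03,  8.99998045e+01]), 'joint_velocities': array([ 0.1103053 , -0.07500761,  0.08176301, -0.04929285, -0.00315381,
       -0.02775198]), 'joint_torque': array([-1.05566731e-03, -5.39720857e+01,  3.47000062e+01,  1.34163178e-02,
       -8.55051326e-05,  8.18998927e-06]), 'eef_pos': array([214.76931412, 478.64642304, 230.75039754]), 'eef_rot': array([[-9.12356935e-01,  4.09395296e-01, -5.60829682e-04],
       [ 4.09395678e-01,  9.12356198e-01, -1.16010623e-03],
       [ 3.67344050e-05, -1.28803221e-03, -9.99999170e-01]]), 'wrist_force': array([ 0.04055292, -1.12849061, -0.22816781]), 'torque': array([ 0.01800113, -0.05266417, -0.00701437]), 'width': 85.43217203627381}
```

View pics/side0.png

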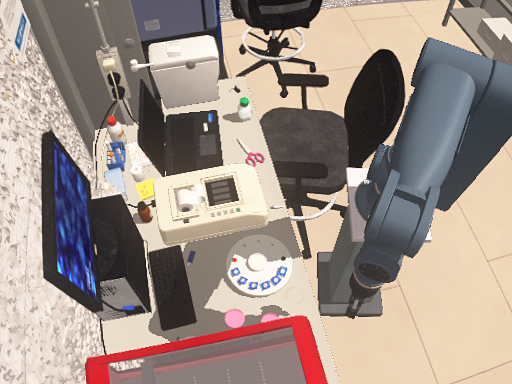

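View pics/top0.png

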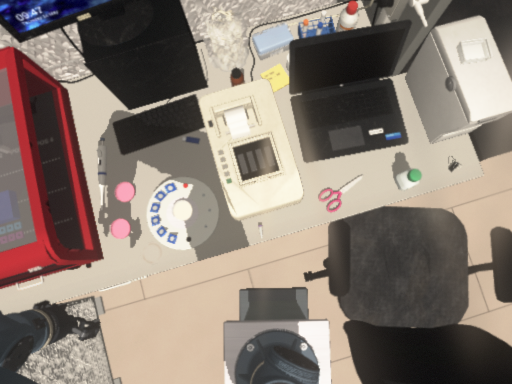

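Run:
```python
from h import *
a=cv2.imread('pics/top0.png')[165:265,95:265]; b=cv2.imread('pics/side0.png')[220:335,180:320]
cv2.imwrite('pics/c1.png',cv2.resize(a,(782,460),interpolation=cv2.INTER_CUBIC))
cv2.imwrite('pics/c2.png',cv2.resize(b,(700,575),interpolation=cv2.INTER_CUBIC))
c=load('top0')
print(onplane(c,[[183,212],[186,185],[188,240]],26), withdepth(c,[[183,212],[200,225],[262,240]]))
```

```text
[[487.58741851 273.57749885  26.        ]
 [572.27406526 264.70920982  26.        ]
 [401.03257289 257.67763546  26.        ]] [[485.84497408 270.10983823  40.94464839]
 [445.98864678 220.54199517  26.5802691 ]
 [396.41396848  31.80653711   1.73932518]]
```

View pics/c1.png

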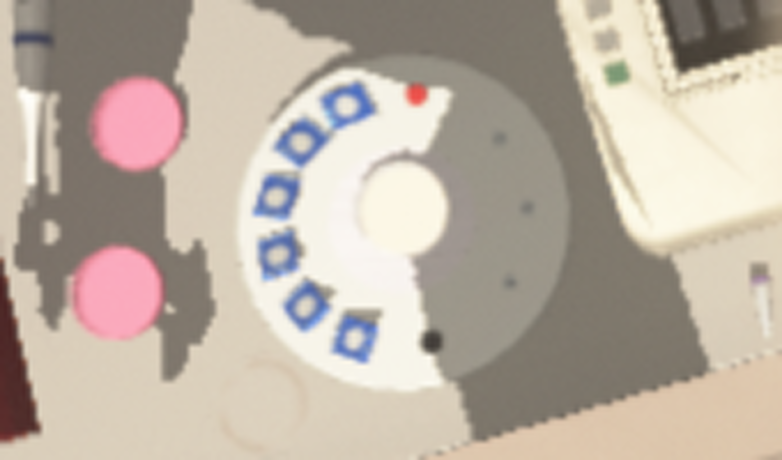

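View pics/c2.png

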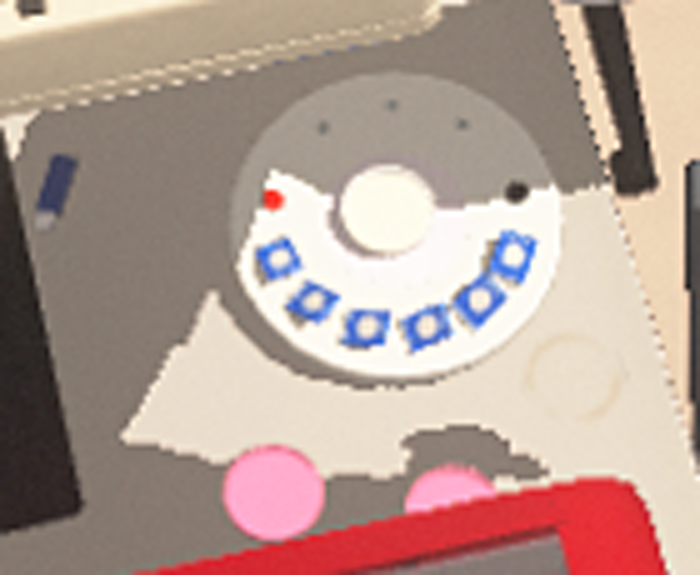

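Run:
```python
from h import *
C={n:load(n+'0') for n in('top','side')}
roi={'top':(150,175,225,255),'side':(225,232,300,300)}
res={}
for n,c in C.items():
    u0,v0,u1,v1=roi[n]; im=c['image'].astype(int); R,G,B=im[...,0],im[...,1],im[...,2]
    m0=np.zeros(R.shape,bool); m0[v0:v1,u0:u1]=1
    red=m0&(R>150)&(G<110)&(B<110); blk=m0&(R<75)&(G<75)&(B<75); blue=m0&(B-R>60)
    for nm,m in(('red',red),('blk',blk)):
        k,l,st,ce=cv2.connectedComponentsWithStats(m.astype(np.uint8),connectivity=8)
        print(n,nm,[(st[i,4],ce[i].round(1)) for i in range(1,k)])
        ys,xs=np.nonzero(l==1+np.argmax(st[1:,4])); w=(255-im[ys,xs].min(1)).astype(float); res[n,nm]=np.array([np.average(xs,weights=w),np.average(ys,weights=w)])
    k,l,st,ce=cv2.connectedComponentsWithStats(blue.astype(np.uint8),connectivity=8)
    print(n,'blue',[(st[i,4],ce[i].round(1).tolist(),onplane(c,ce[i],34).round(0)[0].tolist()) for i in range(1,k) if st[i,4]>3])
def tri(a,b):
    o1,d1=ray(C['top'],a);o2,d2=ray(C['side'],b);d1=d1[0]/np.linalg.norm(d1);d2=d2[0]/np.linalg.norm(d2)
    A=np.c_[d1,-d2];s=np.linalg.lstsq(A,o2-o1,rcond=None)[0];p,q=o1+s[0]*d1,o2+s[1]*d2
    return (p+q)/2,np.linalg.norm(p-q)
for nm in('red','blk'):
    print(nm,tri(res['top',nm],res['side',nm]),[onplane(C[n],res[n,nm],30).round(1) for n in C])
    
a,b=[np.mean([onplane(C[n],res[n,k],30)[0] for n in C],0) for k in('red','blk')]
print('dist',np.linalg.norm(a-b),'expect',170*np.sin(np.deg2rad(100)))
for n in C:
  p,q=[onplane(C[n],res[n,k],30)[0] for k in('red','blk')]
  x=np.array([-(q-p)[1],(q-p)[0]])*-1; 
  t=(q-p)[:2]/np.linalg.norm((q-p)[:2]); # local +y
  xx=np.array([t[1],-t[0]]); cen=(p+q)[:2]/2-85*np.cos(np.deg2rad(100))*xx
  print(n,np.linalg.norm(q-p),'cen',cen,'yaw',np.rad2deg(np.arctan2(xx[1],xx[0])))
```

```text
top red [(np.int32(11), array([185.1, 184.6]))]
top blk [(np.int32(4), array([188.5, 238.5]))]
top blue [(np.int32(46), [170.0, 187.6], [564.0, 313.0, 34.0]), (np.int32(34), [160.1, 195.5], [540.0, 344.0, 34.0]), (np.int32(34), [154.8, 207.4], [503.0, 360.0, 34.0]), (np.int32(16), [156.1, 218.9], [468.0, 355.0, 34.0]), (np.int32(6), [152.3, 223.7], [453.0, 367.0, 34.0]), (np.int32(32), [161.3, 231.7], [428.0, 338.0, 34.0]), (np.int32(40), [171.8, 238.4], [407.0, 306.0, 34.0])]
side red [(np.int32(10), array([233.7, 259.3]))]
side blk [(np.int32(8), array([282.9, 257.9]))]
side blue [(np.int32(106), [279.0, 275.1], [415.0, 326.0, 34.0]), (np.int32(36), [235.1, 271.5], [562.0, 318.0, 34.0]), (np.int32(35), [242.1, 280.3], [537.0, 349.0, 34.0]), (np.int32(44), [265.1, 285.1], [460.0, 363.0, 34.0]), (np.int32(40), [252.9, 285.0], [501.0, 364.0, 34.0])]
red (array([571.95654898, 268.32833695,  23.90570716]), np.float64(3.8311908702651896)) [array([[572.7, 266.7,  30. ]]), array([[569.6, 271.6,  30. ]])]
blk (array([403.60850906, 257.07476572,  22.97277285]), np.float64(4.200086598832008)) [array([[405.4, 255.3,  30. ]]), array([[401.9, 260.6,  30. ]])]
dist 167.90043965035417 expect 167.41731801207536
top 167.70276737235662 cen [488.03798662 275.70316041] yaw 93.90106668444727
side 168.0984907807881 cen [484.79500461 280.82004814] yaw 93.72893459083282
```

Run:
```python
from h import *
for n in('top','side'):
    c=load(n+'0'); z=c['range_z']; vv,uu=np.mgrid[0:384,0:512]; uv=np.c_[uu.ravel(),vv.ravel()]
    o,d=ray(c,uv); P=(o+d*z.ravel()[:,None]); ok=z.ravel()>0
    # heightmap max z in 40mm cells
    Q=P[ok]; H={}
    print(n); ys=range(640,60,-40)
    print('x\\y',list(ys))
    for x in range(200,800,40):
        r=[]
        for y in ys:
            m=(abs(Q[:,0]-x)<20)&(abs(Q[:,1]-y)<20); r.append(int(Q[m,2].max()) if m.any() else -1)
        print(x,r)
    # deck circle fit
    m=ok&(np.hypot(P[:,0]-486,P[:,1]-277)<118)&(P[:,2]>18)&(P[:,2]<34)
    msk=np.zeros(384*512,np.uint8); msk[m]=1; msk=cv2.morphologyEx(msk.reshape(384,512),cv2.MORPH_CLOSE,np.ones((7,7)))
    cn=max(cv2.findContours(msk,cv2.RETR_EXTERNAL,cv2.CHAIN_APPROX_NONE)[0],key=cv2.contourArea).reshape(-1,2)
    W=onplane(c,cn,26)[:,:2].astype(np.float32); print(cv2.minEnclosingCircle(W), cv2.fitEllipse(W), 'medz',np.median(P[m,2]))
    m=ok&(np.hypot(P[:,0]-486,P[:,1]-277)<50)&(P[:,2]>36)&(P[:,2]<46); print('dish',P[m].mean(0),m.sum())
```

```text
top
x\y [640, 600, 560, 520, 480, 440, 400, 360, 320, 280, 240, 200, 160, 120, 80]
200 [-898, -901, -897, -904, 453, 590, 554, 702, 720, -903, -904, -901, -897, -902, -899]
240 [3, 4, 2, 349, 547, 597, 601, 692, -901, -899, -899, -898, -900, -902, -902]
280 [3, 4, 5, 4, 534, 4, 4, 1, -904, -902, -899, -900, -901, -901, -899]
320 [286, 279, 263, 6, 6, 5, 5, 4, 4, 5, 3, -899, -901, -898, -901]
360 [293, 293, 291, 285, 4, 5, 4, 5, 25, 28, 27, 7, 5, 8, 3]
400 [285, 295, 298, 286, 18, 15, 8, 42, 44, 43, 36, 30, 6, 5, 6]
440 [283, 296, 298, 17, 18, 18, 25, 46, 45, 32, 33, 31, 29, 47, 6]
480 [285, 299, 300, 11, 18, 15, 30, 43, 45, 47, 46, 32, 31, 105, 95]
520 [286, 299, 296, 17, 19, 17, 30, 46, 42, 45, 47, 32, 33, 120, 107]
560 [287, 299, 288, 20, 21, 22, 5, 41, 44, 36, 33, 34, 121, 124, 123]
600 [298, 299, 26, 28, 18, 18, 6, 6, 30, 30, 30, 29, 121, 125, 122]
640 [299, 297, 32, 31, 4, 5, 5, 5, 5, 5, 7, 7, 125, 123, 103]
680 [299, 294, 45, 45, 21, 17, 5, 5, 6, 6, 6, 118, 136, 184, 185]
720 [299, 76, 33, 33, 23, 22, 23, 22, 20, 12, 13, 120, 139, 161, 188]
760 [300, 6, 5, 16, 22, 23, 22, 23, 2
[... 889 characters left out ...]
01, 297, -1, 19, 17, 30, 49, 45, 47, 45, 32, 122, 115, 109]
560 [289, 302, -1, 18, 22, 20, 8, 44, 45, 35, 35, 34, 122, 126, 127]
600 [300, 300, -1, 8, 18, 11, 7, 28, 33, 33, 32, 7, 125, 127, 120]
640 [301, 296, -1, 6, 10, 7, 8, 8, 9, 9, 8, 81, 125, 123, 105]
680 [300, 291, 47, 27, 23, 21, 6, 8, 8, 7, 7, 123, 139, 186, 191]
720 [302, -1, 35, 20, 26, 24, 25, 26, 22, 12, 16, 132, 141, 163, 184]
760 [298, -1, 6, 23, 24, 28, 24, 23, 26, 27, 23, 135, 143, 162, 165]
((484.4419860839844, 282.9908447265625), 114.6777572631836) ((485.0982666015625, 282.9134216308594), (224.39889526367188, 224.90682983398438), 171.96163940429688) medz 26.415250139100408
dish [490.16646152 281.45420629  40.54743949] 243
```

```bash
python3 -m crank '[{"fingers":0,"offset":[0.05,-0.1,0],"roll":0},{"fingers":0,"offset":[0.1,-0.2,0],"roll":0},{"fingers":0,"offset":[0.2,-0.25,0],"roll":0},{"fingers":0,"offset":[0.3,-0.3,0],"roll":0},{"fingers":0,"offset":[0.4,-0.35,0],"roll":0},{"fingers":0,"offset":[0.5,-0.38,0],"roll":0},{"fingers":0,"offset":[0.6,-0.4,0],"roll":0},{"fingers":0,"offset":[0.7126,-0.4195,-0.05],"roll":0},{"fingers":0,"offset":[0.7126,-0.4195,-0.15],"roll":0},{"fingers":0,"offset":[0.7126,-0.4195,-0.25],"roll":0},{"fingers":0,"offset":[0.7126,-0.4195,-0.3025],"roll":0},{"fingers":0,"offset":[0.7126,-0.4195,-0.3025],"roll":0}]' 20
python3 - <<'E'
from h import *
s=env.read_state(); print(s['t'],s['eef_pos'],s['wrist_force'],s['width'],s['joint_pos'].round(0))
for n in('top','side'):
    c=shot(n,n+'1'); p=proj(c,s['eef_pos'])[0]; print(n,p)
    u,v=p.astype(int); a=cv2.cvtColor(c['image'],cv2.COLOR_RGB2BGR)[v-40:v+40,u-50:u+50]
    a=cv2.resize(a,(800,640)[:2],interpolation=cv2.INTER_CUBIC); a=cv2.resize(a,(750,600))
    cv2.imwrite('pics/d_%s.png'%n,a)
E
```

```text
t: 1.6
eef_pos: [569.6, 268.4, 77.6]
eef_rot: [[-0.912, 0.409, -0.005], [0.41, 0.912, -0.002], [0.003, -0.004, -1.0]]
wrist_force: [0.4, -0.1, 1.1]
width: -0.2
1.6 [569.59905225 268.38831219  77.55853275] [ 0.3869721  -0.11594392  1.0705119 ] -0.20126189783499973 [25. 29. -1. 61. -0. 49.]
top [180.96441619 182.76845506]
side [233.17110749 252.45073811]
```

View pics/d_top.png

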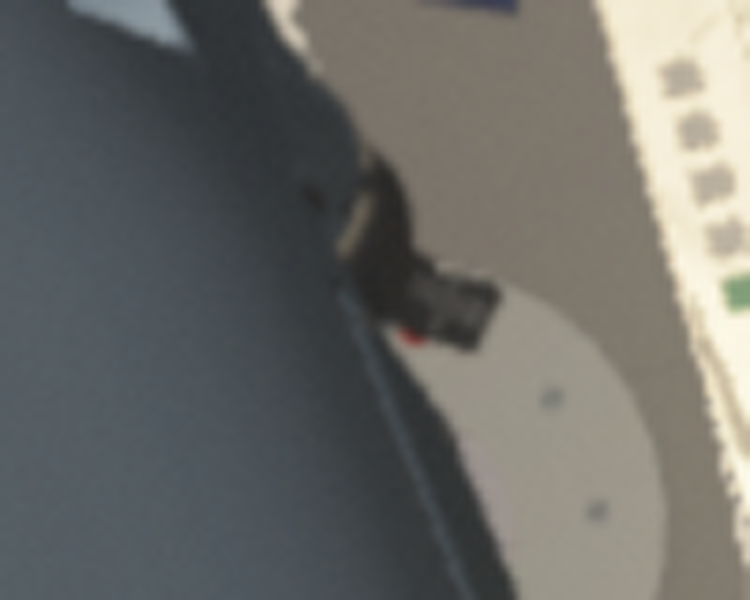

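View pics/d_side.png

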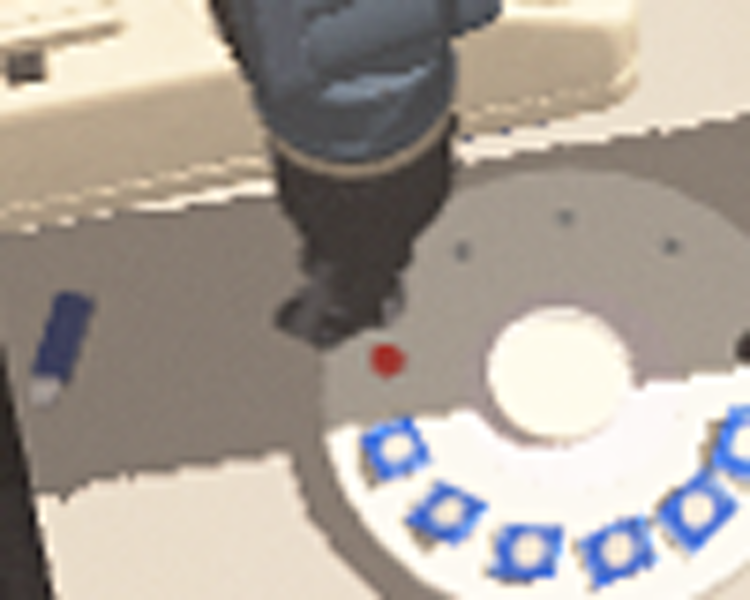

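Run:
```python
from h import *
for n in('top','side'):
    c=load(n+'1'); z=c['range_z']; vv,uu=np.mgrid[0:384,0:512]; uv=np.c_[uu.ravel(),vv.ravel()]
    o,d=ray(c,uv); P=(o+d*z.ravel()[:,None]); ok=(z.ravel()>0)&(np.hypot(P[:,0]-570,P[:,1]-268)<75)&(P[:,2]>55)&(P[:,2]<260)
    print(n)
    for lo in range(55,260,15):
        m=ok&(P[:,2]>=lo)&(P[:,2]<lo+15)
        if m.any(): q=P[m]-[569.6,268.4,0]; print(lo,m.sum(),q[:,:2].min(0).round(),q[:,:2].max(0).round(),uv[m].mean(0).round())
    m=ok.reshape(384,512)
    u0,v0=np.array(proj(c,[569.6,268.4,77.6])[0],int)
    for v in range(v0-12,v0+12): print(v,[int(P.reshape(384,512,3)[v,u,2]) for u in range(u0-14,u0+16,1)])
```

```text
top
85 3 [-10.  -7.] [-7. -4.] [182. 185.]
115 4 [-20. -24.] [-10. -10.] [182. 184.]
130 11 [-24. -36.] [ -0. -13.] [184. 184.]
145 11 [-32. -50.] [ -2. -12.] [187. 184.]
160 59 [-33. -64.] [ -4. -37.] [192. 183.]
175 33 [-24. -57.] [ -7. -21.] [187. 181.]
190 16 [-22. -41.] [ -3. -27.] [184. 179.]
205 24 [-25. -40.] [ 26. -28.] [182. 175.]
220 32 [-24. -40.] [ 27. -27.] [181. 173.]
235 28 [-23. -40.] [ 19. -30.] [180. 172.]
250 19 [-22. -39.] [ 18. -29.] [178. 172.]
170 [615, 611, 607, 604, 597, 587, 364, 353, 301, 298, 294, 285, 283, 249, 251, 246, 231, 222, 207, 1, 1, -1, -1, 0, 0, 0, 0, 2, 0, 0]
171 [616, 611, 609, 605, 602, 595, 355, 305, 302, 299, 285, 285, 273, 252, 251, 242, 231, 224, 213, 0, -1, -1, 0, 1, 4, 0, 1, -3, 2, 2]
172 [617, 614, 612, 609, 606, 598, 591, 306, 299, 295, 287, 281, 269, 251, 246, 241, 230, 224, 211, 2, 0, 5, 0, 0, 1, -2, 1, -1, -1, 4]
173 [618, 618, 614, 612, 607, 605, 597, 584, 301, 288, 285, 270, 251, 250, 246, 239, 229, 220, 208, 0, -1, 2, -5, 0, -1, 3, 1, -1, -1, 1]
174 [621, 618, 618, 616, 611, 607, 602, 593, 293, 288, 283, 267, 251, 253, 247, 235
[... 5898 characters left out ...]
, 162, 24, 25, 20, 27, 26, 22, 33, 30, 31, 28, 27, 29, 28, 24, 25, 21, 26, 29, 33, 26, 27, 29]
259 [-1, 2, 1, 3, 1, 3, -1, 27, 23, 24, 28, 29, 25, 31, 29, 27, 30, 23, 25, 26, 21, 25, 33, 28, 29, 26, 32, 26, 32, 38]
260 [-6, -1, 0, 1, 0, 0, 0, 26, 26, 24, 29, 29, 24, 28, 32, 28, 32, 21, 1391, 22, 31, 19, 31, 23, 25, 26, 28, 30, 26, 41]
261 [2, 0, -1, 0, 0, 2, -3, 27, 24, 27, 28, 33, 25, 31, 35, 27, 31, 26, 22, 25, 24, 25, 27, 25, 23, 28, 28, 28, 26, 39]
262 [-3, 1, -1, -1, -2, 2, 3, 26, 27, 23, 22, 23, 32, 27, 28, 26, 26, 32, 21, 27, 20, 28, 24, 20, 23, 25, 28, 25, 32, 43]
263 [-3, -1, 4, -2, 1, 1, -1, 24, 19, 19, 24, 29, 26, 22, 25, 29, 27, 28, 24, 27, 22, 24, 28, 24, 27, 27, 22, 30, 28, 40]
```

```bash
python3 -c "
from h import *
s=env.read_state();print(s['t'],s['eef_pos'],s['wrist_force'],s['joint_velocities'].round(2))"
python3 -m crank '[{"fingers":0,"offset":[0.002,0,-0.05],"roll":0},{"fingers":0,"offset":[0.002,0,-0.075],"roll":0},{"fingers":0,"offset":[0.002,0,-0.085],"roll":0},{"fingers":0,"offset":[0.002,0,-0.085],"roll":0}]'
python3 -c "
from h import *
s=env.read_state();print(s['t'],s['eef_pos'],s['wrist_force'],s['joint_velocities'].round(2))
for n in('top','side'): shot(n,n+'2')
s=env.read_state();print(s['t'],s['eef_pos'],s['wrist_force'])
a=cv2.imread('pics/side2.png')[215:305,190:310]; cv2.imwrite('pics/e.png',cv2.resize(a,(800,600),interpolation=cv2.INTER_CUBIC))
"
```

```text
1.7 [571.5311264  269.3679072   80.72139184] [0.09485142 0.7423313  0.35806659] [-0.03 -1.09  1.03 -0.01  0.    0.01]
t: 2.2
eef_pos: [572.4, 269.3, 38.0]
eef_rot: [[-0.912, 0.409, 0.0], [0.409, 0.912, 0.0], [-0.0, 0.0, -1.0]]
wrist_force: [-1.0, 0.1, -0.4]
width: -0.1
2.2 [572.3895946  269.28879996  37.9907617 ] [-0.9514339   0.13196687 -0.37958382] [-0.03 -0.4   0.31  0.3  -0.09  0.08]
2.3 [572.62929132 269.44990105  38.31360592] [-0.23942439  0.43612489 -0.0838094 ]
```

View pics/e.png

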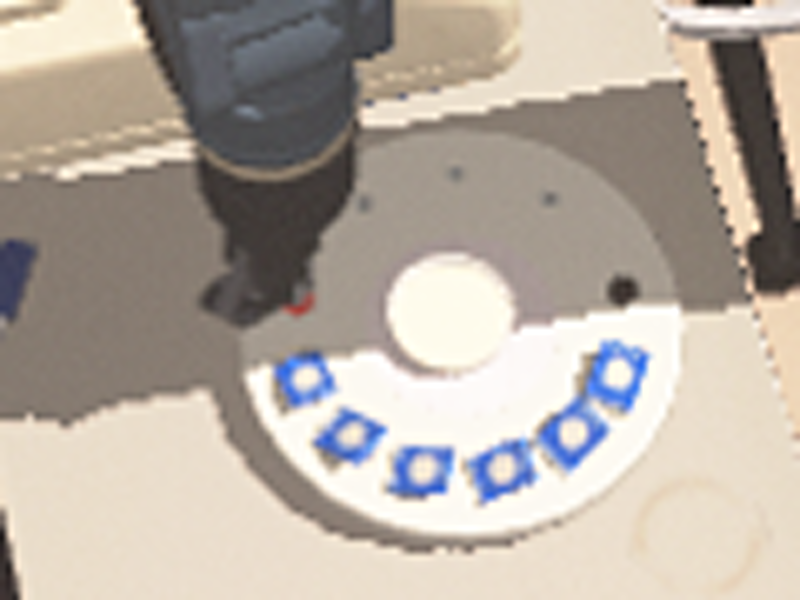

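```bash
python3 -m crank '[{"fingers":0,"offset":[-0.0045,0.002,-0.008],"roll":0},{"fingers":0,"offset":[-0.0045,0.002,-0.014],"roll":0},{"fingers":0,"offset":[-0.0045,0.002,-0.016],"roll":0},{"fingers":0,"offset":[-0.0045,0.002,-0.016],"roll":0}]'
python3 -c "
from h import *
c=shot('side','side3')
s=env.read_state();print(s['t'],s['eef_pos'],s['wrist_force'])
a=cv2.imread('pics/side3.png')[215:305,190:310]; cv2.imwrite('pics/e3.png',cv2.resize(a,(800,600),interpolation=cv2.INTER_CUBIC))
"
```

```text
t: 2.8
eef_pos: [569.8, 270.3, 30.1]
eef_rot: [[-0.912, 0.409, -0.0], [0.409, 0.912, 0.0], [0.0, 0.0, -1.0]]
wrist_force: [-2.4, -0.5, 6.3]
width: 0.3
2.85 [569.79699897 270.26192964  30.08824556] [-2.89503543 -0.77574609  7.22681745]
```

View pics/e3.png

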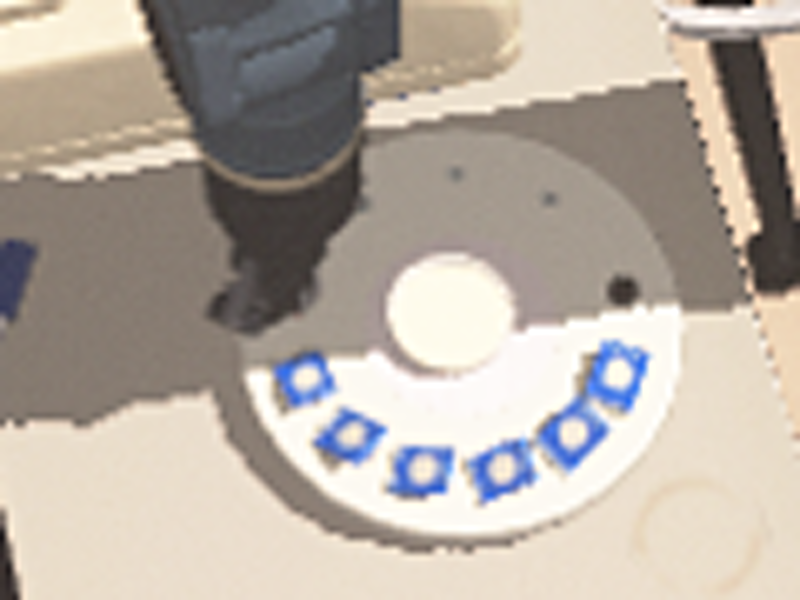

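```bash
python3 -c "
import numpy as np
for a in range(-100,101,5):
    t=np.deg2rad(a+93.8); x=485.5+85*np.cos(t); y=279.5+85*np.sin(t)
    b={-100:0}; print(a,round(x,1),round(y,1),'rel', round((x-569.95)/500,3),round((y-270.2)/500,3))
"
```

```text
-100 570.0 270.3 rel 0.0 0.0
-95 570.5 277.7 rel 0.001 0.015
-90 570.3 285.1 rel 0.001 0.03
-85 569.5 292.5 rel -0.001 0.045
-80 568.0 299.8 rel -0.004 0.059
-75 566.0 306.9 rel -0.008 0.073
-70 563.3 313.8 rel -0.013 0.087
-65 560.0 320.4 rel -0.02 0.1
-60 556.1 326.8 rel -0.028 0.113
-55 551.7 332.8 rel -0.036 0.125
-50 546.8 338.3 rel -0.046 0.136
-45 541.5 343.5 rel -0.057 0.147
-40 535.7 348.1 rel -0.068 0.156
-35 529.5 352.2 rel -0.081 0.164
-30 523.0 355.8 rel -0.094 0.171
-25 516.2 358.7 rel -0.107 0.177
-20 509.2 361.1 rel -0.121 0.182
-15 502.0 362.9 rel -0.136 0.185
-10 494.7 364.0 rel -0.151 0.188
-5 487.3 364.5 rel -0.165 0.189
0 479.9 364.3 rel -0.18 0.188
5 472.5 363.5 rel -0.195 0.187
10 465.2 362.0 rel -0.209 0.184
15 458.1 360.0 rel -0.224 0.18
20 451.2 357.3 rel -0.238 0.174
25 444.6 354.0 rel -0.251 0.168
30 438.2 350.1 rel -0.263 0.16
35 432.2 345.7 rel -0.275 0.151
40 426.7 340.8 rel -0.287 0.141
45 421.5 335.5 rel -0.297 0.131
50 416.9 329.7 rel -0.306 0.119
55 412.8 323.5 rel -0.314 0.107
60 409.2 317.0 rel -0.321 0.094
65 406.3 310.2 rel -0.327 0.08
70 403.9 303.2 rel -0.332 0.066
75 402.1 296.0 rel -0.336 0.052
80 401.0 288.7 rel -0.338 0.037
85 400.5 281.3 rel -0.339 0.022
90 400.7 273.9 rel -0.339 0.007
95 401.5 266.5 rel -0.337 -0.007
100 403.0 259.2 rel -0.334 -0.022
```

```bash
python3 -m crank '[{"fingers":0,"offset":[0.001,0.015,0.001],"roll":0},{"fingers":0,"offset":[0.001,0.03,0.001],"roll":0},{"fingers":0,"offset":[-0.001,0.045,0.001],"roll":0},{"fingers":0,"offset":[-0.004,0.059,0.001],"roll":0},{"fingers":0,"offset":[-0.008,0.073,0.001],"roll":0},{"fingers":0,"offset":[-0.013,0.087,0.001],"roll":0},{"fingers":0,"offset":[-0.02,0.1,0.001],"roll":0},{"fingers":0,"offset":[-0.028,0.113,0.001],"roll":0}]'
python3 -c "
from h import *
c=shot('side','side4')
s=env.read_state();print(s['t'],s['eef_pos'],s['wrist_force'])
a=cv2.imread('pics/side4.png')[215:305,190:310]; cv2.imwrite('pics/e4.png',cv2.resize(a,(800,600),interpolation=cv2.INTER_CUBIC))
"
```

```text
t: 3.85
eef_pos: [555.6, 327.2, 29.9]
eef_rot: [[-0.912, 0.409, -0.0], [0.409, 0.912, 0.0], [0.0, -0.0, -1.0]]
wrist_force: [0.4, -1.4, 1.4]
width: -0.2
3.9 [555.08680175 327.94251139  29.94259461] [-1.33244889  1.31043997  0.13976048]
```

View pics/e4.png

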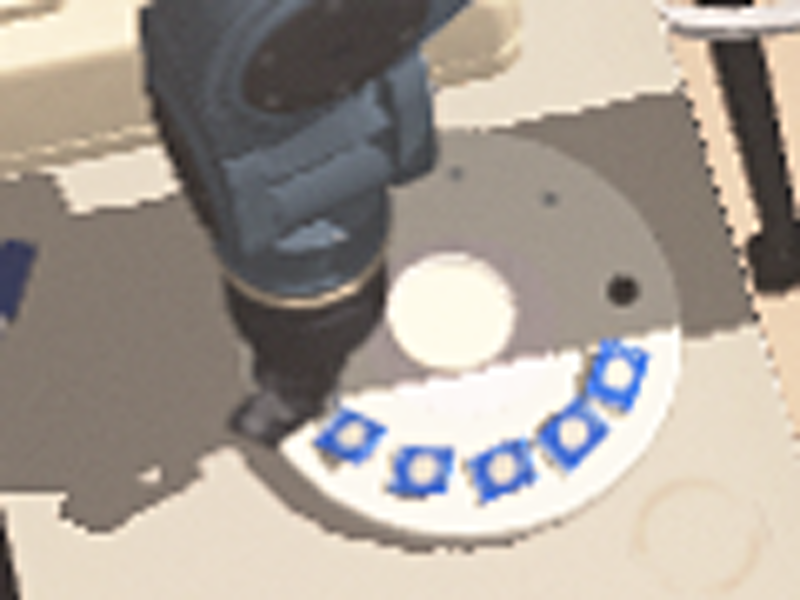

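```bash
python3 -m crank '[{"fingers":0,"offset":[-0.008,0.012,0],"roll":0},{"fingers":0,"offset":[-0.018,0.023,0],"roll":0},{"fingers":0,"offset":[-0.029,0.034,0],"roll":0},{"fingers":0,"offset":[-0.04,0.043,0],"roll":0},{"fingers":0,"offset":[-0.053,0.051,0],"roll":0},{"fingers":0,"offset":[-0.066,0.058,0],"roll":0},{"fingers":0,"offset":[-0.079,0.064,0],"roll":0},{"fingers":0,"offset":[-0.093,0.069,0],"roll":0}]'
python3 -c "
from h import *
c=shot('side','side5');shot('top','top5')
s=env.read_state();print(s['t'],s['eef_pos'],s['wrist_force'])
a=cv2.imread('pics/side5.png')[215:305,190:310]; cv2.imwrite('pics/e5.png',cv2.resize(a,(800,600),interpolation=cv2.INTER_CUBIC))
a=cv2.imread('pics/top5.png')[165:255,135:255]; cv2.imwrite('pics/f5.png',cv2.resize(a,(800,600),interpolation=cv2.INTER_CUBIC))
"
```

```text
t: 4.9
eef_pos: [509.0, 361.4, 30.1]
eef_rot: [[-0.912, 0.409, -0.0], [0.409, 0.912, 0.0], [0.0, 0.0, -1.0]]
wrist_force: [0.4, 0.5, 1.2]
width: 0.3
5.0 [508.10548927 361.51297256  29.9351757 ] [-1.07744947  1.90650296  2.83403606]
```

View pics/e5.png

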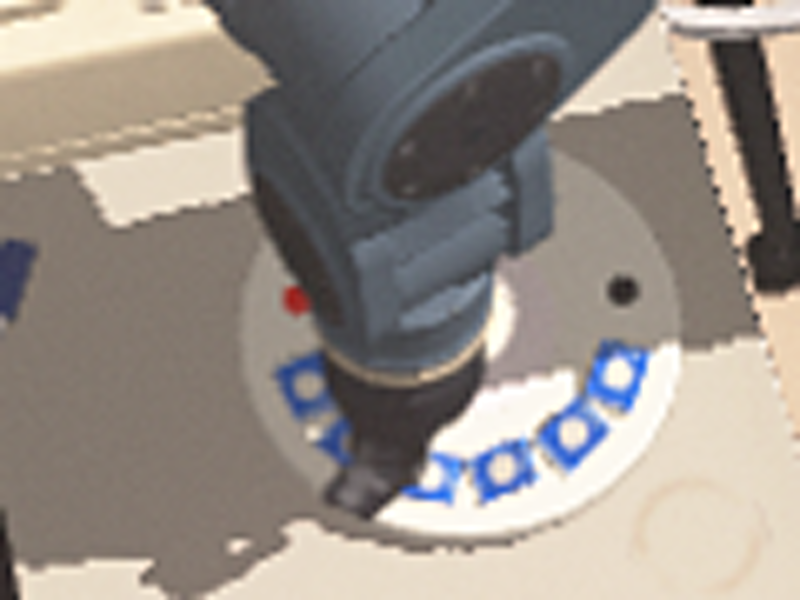

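View pics/f5.png

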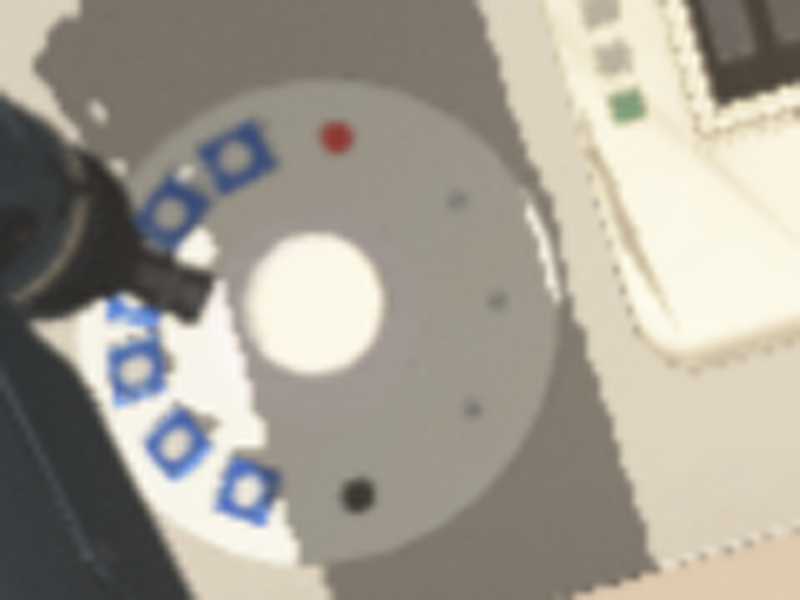

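```bash
cat > cov.py <<'E'
from h import *
import sys
def prof(f,ctr):
    c=load(f); z=c['range_z']; vv,uu=np.mgrid[0:384,0:512]; o,d=ray(c,np.c_[uu.ravel(),vv.ravel()]); P=o+d*z.reshape(-1,1)
    q=P[:,:2]-ctr; a=(np.rad2deg(np.arctan2(q[:,1],q[:,0]))-93.8+180)%360-180; r=np.hypot(*q.T)
    for i,m0 in enumerate((-67.5,-40.5,-13.5,13.5,40.5,67.5)):
        out=[]
        for k in(-8,-4,0,4,8):
            m=(abs(a-m0-k)<2)&(abs(r-85)<9)&(z.ravel()>0); out.append(round(float(np.median(P[m,2])),1) if m.any() else None)
        print(f,i+1,out)
if __name__=='__main__':
    for f in sys.argv[1:]: prof(f,(487.5,276) if f[0]=='t' else (484.8,281.5))
E
python3 cov.py top0 top5 side5
```

```text
top0 1 [32.1, 33.8, 35.2, 37.7, 39.7]
top0 2 [32.1, 34.8, 38.8, 40.3, 39.7]
top0 3 [32.4, 34.7, 36.6, 39.6, 38.9]
top0 4 [31.5, 35.4, 37.9, 40.4, 39.1]
top0 5 [32.2, 36.0, 37.3, 39.8, 29.4]
top0 6 [31.9, 36.1, 38.7, 39.7, 28.1]
top5 1 [30.7, 30.7, 30.7, 31.1, 477.5]
top5 2 [354.4, 523.4, 520.2, 521.4, 522.8]
top5 3 [524.1, 524.6, 524.8, 539.4, 539.8]
top5 4 [538.4, 540.7, 548.8, 549.1, 549.2]
top5 5 [566.2, 571.4, 575.9, 582.9, 586.5]
top5 6 [598.9, 602.9, 605.7, 609.6, 612.0]
side5 1 [30.0, 29.7, 30.5, 30.1, 29.5]
side5 2 [524.6, 521.8, 522.4, 522.9, 523.5]
side5 3 [524.1, 525.2, 524.2, 522.4, 537.2]
side5 4 [290.4, 542.6, 547.0, 550.2, 551.5]
side5 5 [563.9, 568.5, 574.4, 579.4, 586.2]
side5 6 [599.6, 603.0, 605.2, 609.0, 613.1]
```

```bash
python3 -m crank '[{"fingers":0,"offset":[-0.015,0.003,0],"roll":0},{"fingers":0,"offset":[-0.03,0.006,0],"roll":0},{"fingers":0,"offset":[-0.044,0.007,0],"roll":0},{"fingers":0,"offset":[-0.059,0.006,0],"roll":0},{"fingers":0,"offset":[-0.074,0.005,0],"roll":0},{"fingers":0,"offset":[-0.088,0.002,0],"roll":0},{"fingers":0,"offset":[-0.103,-0.002,0],"roll":0},{"fingers":0,"offset":[-0.117,-0.008,0],"roll":0},{"fingers":0,"offset":[-0.13,-0.014,0],"roll":0},{"fingers":0,"offset":[-0.142,-0.022,0],"roll":0},{"fingers":0,"offset":[-0.154,-0.031,0],"roll":0}]'
python3 -c "
from h import *
c=shot('side','side6');shot('top','top6')
s=env.read_state();print(s['t'],s['eef_pos'],s['wrist_force'])
a=cv2.imread('pics/side6.png')[215:305,190:310]; cv2.imwrite('pics/e6.png',cv2.resize(a,(800,600),interpolation=cv2.INTER_CUBIC))
"; python3 cov.py top6 side6
```

```text
t: 6.38
eef_pos: [431.8, 345.2, 30.0]
eef_rot: [[-0.912, 0.409, -0.001], [0.409, 0.912, -0.0], [0.0, -0.001, -1.0]]
wrist_force: [0.7, 0.9, 0.6]
width: -0.3
6.475 [431.28020942 344.74791684  29.8786687 ] [-0.71394187 -0.60973109  1.2322486 ]
top6 1 [30.4, 29.2, 29.7, 29.5, 30.8]
top6 2 [30.2, 29.2, 29.3, 30.3, 30.4]
top6 3 [29.3, 28.6, 29.4, 30.5, 30.8]
top6 4 [499.2, 507.0, 512.4, 515.7, 519.5]
top6 5 [523.9, 525.4, 541.5, 543.9, 546.1]
top6 6 [553.1, 236.3, 355.7, 347.0, 348.4]
side6 1 [28.7, 27.0, 29.3, 29.8, 28.8]
side6 2 [27.7, 30.3, 28.5, 30.7, 30.6]
side6 3 [29.8, 32.4, 35.2, 32.4, 319.6]
side6 4 [428.1, 259.0, 511.6, 516.2, 520.0]
side6 5 [524.7, 524.1, 540.3, 543.0, 546.8]
side6 6 [558.8, 564.6, 568.6, 571.2, 573.9]
```

View pics/e6.png

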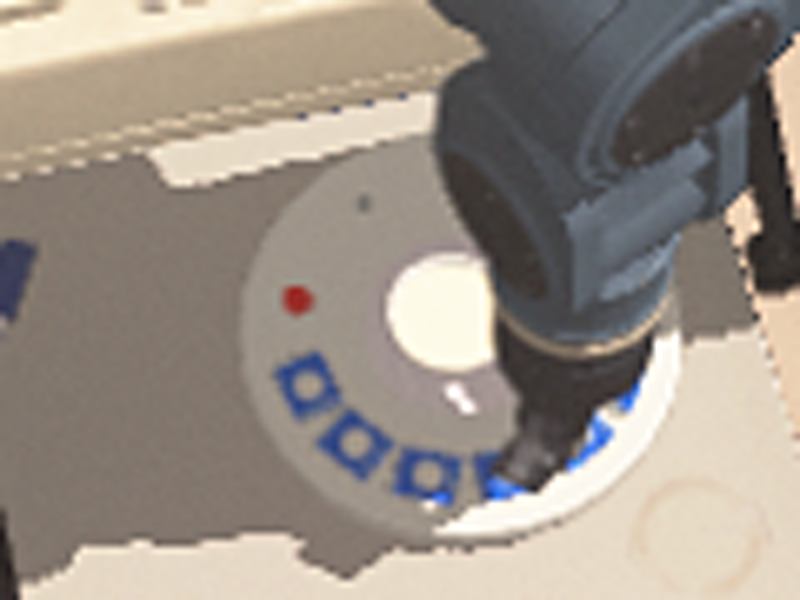

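```bash
python3 -m crank '[{"fingers":0,"offset":[-0.012,-0.01,0],"roll":0},{"fingers":0,"offset":[-0.022,-0.02,0],"roll":0},{"fingers":0,"offset":[-0.031,-0.032,0],"roll":0},{"fingers":0,"offset":[-0.039,-0.044,0],"roll":0},{"fingers":0,"offset":[-0.046,-0.057,0],"roll":0},{"fingers":0,"offset":[-0.052,-0.071,0],"roll":0},{"fingers":0,"offset":[-0.057,-0.085,0],"roll":0},{"fingers":0,"offset":[-0.061,-0.099,0],"roll":0},{"fingers":0,"offset":[-0.063,-0.114,0],"roll":0}]'
python3 -c "
from h import *
c=shot('side','side7');shot('top','top7')
s=env.read_state();print(s['t'],s['eef_pos'],s['wrist_force'])
a=cv2.imread('pics/side7.png')[215:305,190:310]; cv2.imwrite('pics/e7.png',cv2.resize(a,(800,600),interpolation=cv2.INTER_CUBIC))
"; python3 cov.py top7 side7
```

```text
t: 7.6
eef_pos: [400.6, 288.0, 29.9]
eef_rot: [[-0.912, 0.409, -0.0], [0.409, 0.912, -0.001], [0.0, -0.001, -1.0]]
wrist_force: [0.9, 0.2, 0.6]
width: 0.2
7.7 [400.63072255 287.64636586  29.90047192] [-0.06443631 -1.22181056 -0.04989757]
top7 1 [30.5, 29.7, 29.9, 29.3, 30.0]
top7 2 [29.1, 30.0, 30.3, 31.6, 30.7]
top7 3 [30.9, 30.3, 29.9, 25.8, 31.3]
top7 4 [None, None, None, None, None]
top7 5 [None, None, 486.6, 498.8, 506.1]
top7 6 [517.9, 520.1, 521.9, 523.0, 523.2]
side7 1 [30.2, 30.3, 30.2, 30.2, 28.1]
side7 2 [31.5, 30.4, 27.8, 29.2, 29.5]
side7 3 [32.1, 31.7, 30.6, 31.6, 30.3]
side7 4 [30.7, 32.7, 33.2, 33.1, 29.1]
side7 5 [29.7, 29.5, 343.1, 389.5, 413.4]
side7 6 [202.2, 517.5, 520.3, 523.2, 524.1]
```

View pics/e7.png

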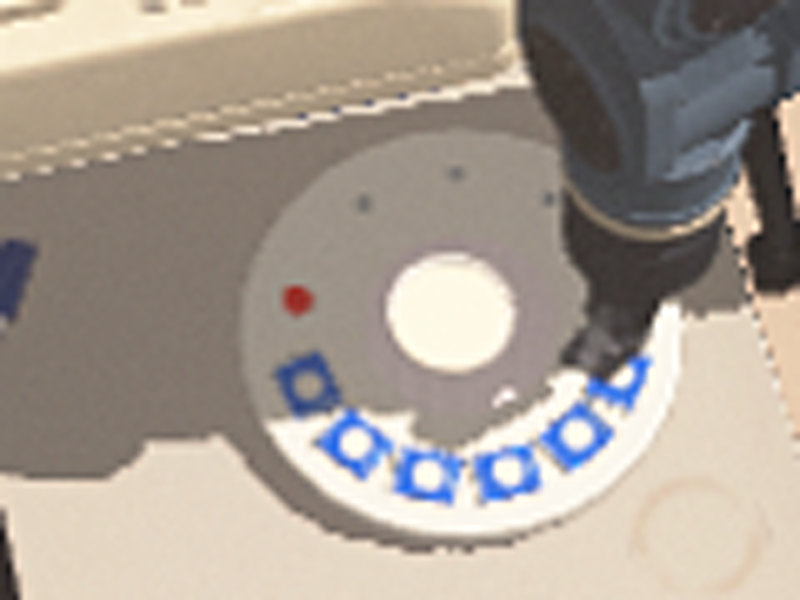

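```bash
python3 -c "
from h import *
for f in('side0','side7'):
    c=load(f); im=c['image'].astype(int); z=c['range_z']; vv,uu=np.mgrid[0:384,0:512]; o,d=ray(c,np.c_[uu.ravel(),vv.ravel()]); P=o+d*z.reshape(-1,1)
    B=((im[...,2]-im[...,0])>35).ravel()
    q=P[:,:2]-(484.8,281.5); a=(np.rad2deg(np.arctan2(q[:,1],q[:,0]))-93.8+180)%360-180; r=np.hypot(*q.T)
    for i,m0 in enumerate((-67.5,-40.5,-13.5,13.5,40.5,67.5)):
        m=B&(abs(a-m0)<12)&(abs(r-85)<17)&(P[:,2]<50)
        if m.sum()<6: print(i+1,m.sum());continue
        s=np.deg2rad(a[m]-m0)*85; p=np.polyfit(s,P[m,2],1); print(f,i+1,m.sum(),'slope %.2f mid %.1f'%tuple(p))
"
```

```text
side0 1 41 slope 0.36 mid 35.7
side0 2 44 slope 0.48 mid 36.7
side0 3 44 slope 0.31 mid 36.3
side0 4 50 slope 0.37 mid 37.3
side0 5 55 slope 0.20 mid 35.1
side0 6 59 slope 0.41 mid 36.4
side7 1 42 slope 0.03 mid 29.5
side7 2 54 slope -0.03 mid 29.1
side7 3 53 slope -0.05 mid 30.2
side7 4 51 slope -0.02 mid 30.8
side7 5 52 slope -0.09 mid 28.8
side7 6 36 slope 0.03 mid 30.1
```

```bash
python3 -m crank '[{"fingers":0,"offset":[-0.001,-0.015,0.003],"roll":0},{"fingers":0,"offset":[-0.001,-0.03,0.004],"roll":0},{"fingers":0,"offset":[0.001,-0.044,0.004],"roll":0},{"fingers":0,"offset":[0.004,-0.059,0.003],"roll":0},{"fingers":0,"offset":[0.004,-0.059,0],"roll":0},{"fingers":0,"offset":[0.004,-0.059,-0.002],"roll":0},{"fingers":0,"offset":[0.004,-0.059,-0.002],"roll":0},{"fingers":0,"offset":[0.004,-0.059,-0.002],"roll":0}]'
python3 -c "
from h import *
c=shot('side','side8')
s=env.read_state();print(s['t'],s['eef_pos'],s['wrist_force'])
a=cv2.imread('pics/side8.png')[215:305,190:310]; cv2.imwrite('pics/e8.png',cv2.resize(a,(800,600),interpolation=cv2.INTER_CUBIC))
"
```

```text
t: 8.7
eef_pos: [403.1, 258.7, 30.0]
eef_rot: [[-0.912, 0.41, 0.001], [0.41, 0.912, -0.001], [-0.001, -0.001, -1.0]]
wrist_force: [-2.8, -6.5, 17.0]
width: -0.0
8.75 [403.15487212 258.6909253   29.99033249] [-2.54385974 -5.61523736 17.71929897]
```

View pics/e8.png

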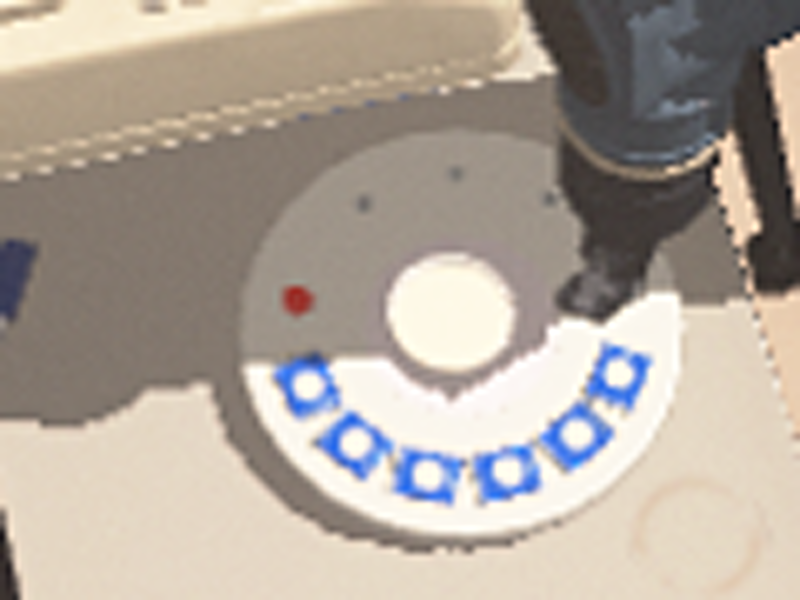

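```bash
python3 -m crank '[{"fingers":0,"offset":[0,0,0.03],"roll":0},{"fingers":0,"offset":[0,0,0.1],"roll":0},{"fingers":0,"offset":[0,0,0.2],"roll":0},{"fingers":0,"offset":[0,0,0.3],"roll":0},{"fingers":0,"offset":[0,0,0.4],"roll":0},{"fingers":0,"offset":[-0.1,0.05,0.4],"roll":0},{"fingers":0,"offset":[-0.2,0.1,0.4],"roll":0},{"fingers":0,"offset":[-0.2,0.1,0.4],"roll":0},{"fingers":0,"offset":[-0.2,0.1,0.4],"roll":0},{"fingers":0,"offset":[-0.2,0.1,0.4],"roll":0}]'
python3 -c "
from h import *
shot('side','side9');shot('top','top9')
s=env.read_state();print(s['t'],s['eef_pos'],s['wrist_force'])
for f in('side0','side9','top0','top9'):
    c=load(f); im=c['image'].astype(int); z=c['range_z']; vv,uu=np.mgrid[0:384,0:512]; o,d=ray(c,np.c_[uu.ravel(),vv.ravel()]); P=o+d*z.reshape(-1,1)
    B=((im[...,2]-im[...,0])>35).ravel(); ct=(484.8,281.5) if f[0]=='s' else (487.5,276)
    q=P[:,:2]-ct; a=(np.rad2deg(np.arctan2(q[:,1],q[:,0]))-93.8+180)%360-180; r=np.hypot(*q.T)
    m=(r<50)&(P[:,2]>36)&(P[:,2]<46)&(z.ravel()>0); print(f,'dish',P[m].mean(0).round(1))
    if '9' in f:
      for i,m0 in enumerate((-67.5,-40.5,-13.5,13.5,40.5,67.5)):
        m=B&(abs(a-m0)<12)&(abs(r-85)<17)&(P[:,2]<50)
        if m.sum()<6: print(i+1,m.sum());continue
        s=np.deg2rad(a[m]-m0)*85; p=np.polyfit(s,P[m,2],1); print(f,i+1,m.sum(),'slope %.2f mid %.1f'%tuple(p))
"
```

```text
t: 10.0
eef_pos: [303.8, 308.9, 228.9]
eef_rot: [[-0.912, 0.41, -0.0], [0.41, 0.912, -0.0], [-0.0, -0.0, -1.0]]
wrist_force: [-0.7, -0.3, -0.3]
width: 0.0
10.1 [303.77679421 308.80528516 228.83476961] [ 0.11178897 -0.7898862  -0.1602382 ]
side0 dish [490.2 281.5  40.5]
side9 dish [490.7 281.4  40.5]
side9 1 36 slope 0.06 mid 29.5
side9 2 40 slope 0.01 mid 29.6
side9 3 50 slope -0.06 mid 30.6
side9 4 51 slope -0.01 mid 30.4
side9 5 52 slope -0.06 mid 29.1
side9 6 51 slope -0.06 mid 29.2
top0 dish [492.6 275.9  40.7]
top9 dish [492.7 275.7  40.7]
top9 1 30 slope 0.01 mid 29.5
top9 2 36 slope -0.01 mid 30.2
top9 3 58 slope 0.06 mid 30.2
top9 4 63 slope 0.01 mid 29.5
top9 5 60 slope 0.03 mid 30.0
top9 6 63 slope -0.00 mid 29.5
```

View pics/top9.png

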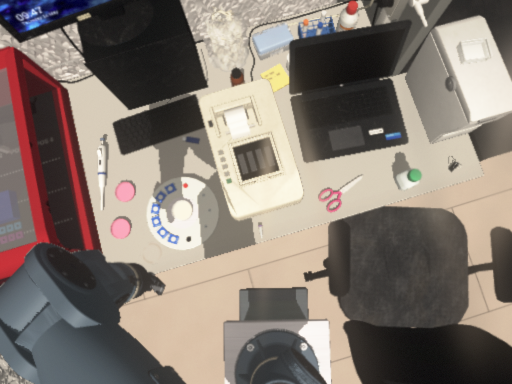

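The top view shows the covers flat at (150–190, 185–240). The dish at (182,210), bottle at (408,180) and tube at (261,229) have not moved, and the arm is clear.

```bash
python3 -c "
from rig import env
print(env.job_done())"
```

```text
the job is handed in; nothing more can be done
None
```

The carousel is closed and the job is handed in at about 10 s of the 54 s allowed. No verdict was reported.

**What I did:** I touched the red pad with the shut fingertips (about 7 N). I then swept the 85 mm circle with the tip at z ≈ 30 mm, in one pass with short pauses to look, finger kept down. I pressed the black pad at about 17 N, lifted and moved clear.

**Last checks:**
- **Covers:** all six measure flat in both views, with slopes of at most 0.06 and mid-heights of 29–31 mm. The noise is about ±0.06 rad, so this sits inside the 0.1 rad limit but not by much.
- **Dish:** it moved less than 1 mm in either view.
- **Bottle and tube:** judged by eye only, they look unchanged in the top view.
- **Force:** the wrist reads about 0 N at the end, so the robot is touching nothing.

**Disagreements:**
- The two cameras put the carousel about 3 mm (x) and 5 mm (y) apart, up to 7 mm by the rim fit. I used about the mean.
- One coarse height reading of cover 4 came out at 33 mm mid-sweep, but a line fit over its blue pixels showed it flat, as did both final views.

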